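# Flag the tray of finished stones

### The job

On the polishing bench stand two small trays, each with a hinged flip-over flag in front of it. Turn over the flag of the tray that holds the polished stones, so that it goes right over its hinge to the other side and lies flat with its ringed face up; push it gently with the fingertips, and do not grip anything. Leave the empty tray's flag, the stones and the jar as they are.

Things in the scene. Friction and masses are not known exactly. Their poses are not given: they have to be found in the camera images.
- flag_full (a joint): Angle of the flag to turn, that of the tray with stones, rad; starts at 0 to 0.5. 0: flat on the +y side of its hinge, plain face up; pi/2: upright; pi (end stop): flat on the -y side, ringed face up (axes of hinge_full). Stiff hinge: it stays at any angle where it is left; turning takes about 0.05 to 0.1 N m (1 to 3 N at the tab or free edge).
- hinge_full (a point): Middle of that flag's hinge axis, 60 mm above the bench; fixed. x runs along the hinge axis, away from the robot, towards the tray; y to the left, where the flag lies at first; z up. Yawed up to 0.3 rad with its station. Hinge posts at x = -37 and +37 mm, 8 mm thick, rise 8 mm above the axis. Stop posts at y = -70 and +70 mm end 2 mm below it.
- edge_full (a point): Middle of that flag's free edge, 85 mm from the hinge axis; moves with the flag. The flag is a white plastic plate, 60 mm wide along the hinge, 4 mm thick, centred on the hinge axis. The face that looks down at joint 0 bears a dark raised ring 44 mm across.
- tab_full (a point): Middle of the end of that flag's push tab, 43 mm from the hinge axis. The tab is part of the flag, 30 mm wide along the hinge, 4 mm thick (round end 6 mm), square to the plate, on the hinge line: at joint 0 it points straight up, at pi/2 level to -y, at pi straight down. Pushing it to -y raises the plate; beyond pi/2 only the plate is above the hinge.
- station_full: Station with the stones, fixed; the left one in some starts, the right one in others. Origin: underside centre of its 240 (x) x 200 x 8 mm aluminium plate; axes as the hinge's. The hinge is at x = -60 mm. The grey open tray, 110 (x) x 180 mm, spans x = 0 to 110 mm; its rim is 34 mm above the bench.
- station_empty: The other station, built the same, its tray empty.
- flag_empty (a joint): Angle of the other, same flag, that of the empty tray, same meaning, rad; it starts between 0 and 0.5 and must stay.
- hinge_empty (a point): Middle of the hinge axis of the empty tray's flag; that station is built the same.
- edge_empty (a point): Middle of the free edge of the empty tray's flag.
- stone1_mid (a point): Centre of a polished green domed stone, 28 mm across, 12 mm high, loose in the tray; leave it.
- stone2_mid (a point): Centre of a polished red-brown domed stone, 24 mm across, 11 mm high, loose in the tray; leave it.
- stone3_mid (a point): Centre of a polished blue domed stone, 30 mm across, 13 mm high, loose in the tray; leave it.
- jar_mid (a point): Centre of a closed jar of polishing paste, 52 mm across, 60 mm high, standing loose on the bench between the two stations; leave it.
Not all that is in view belongs to the job. Of the things that look like the part that bears jar_mid, take the one that is farthest to the robot's right at the start.

How it is judged:
By the outcome, as a careful person would: the job done as asked, in the order asked, and still so for the second after the job is handed in, with the robot touching nothing.
It also fails if it takes over 48 s, if anything falls off the work surface, if the arm or the gripper's body presses on something with over 40 N, if the wrist force passes 120 N, or if a joint passes its speed limit or range.

### The arm

A 6-joint arm with a two-finger parallel gripper is mounted at the origin on the work surface. World frame = base frame: x ahead of the robot, y to its left, z up, the work surface at z = 0. Lengths are in mm, angles in rad, forces in N, time in s.
With the tool pointing down it reaches from about 350 to 975 mm from the base axis. Payload 7.1 kg.
Tool frame: the origin (TCP) lies midway between the tips of the shut fingers; the grasp point (between the pads) lies 19 mm behind it (ctrl.hold_point_z is the distance from the TCP to the grasp point, in mm); z points along the fingers, y is the direction in which the jaws open and shut (so a half turn about z gives the same grasp; the last joint's range is limited). The gripper opens to 88 mm and grips with 3 to 60 N. Pads are 20 mm wide; open, the fingers measure 115 mm over their backs; the gripper's body (75 mm by 178 mm) begins 61 mm behind the grasp point.
Start: joints at [-1.209, 0.423, 1.63, -0, 1.089, -0.019], TCP at [232.306, -580.206, 222.675] pointing down, gripper open.
Joint ranges: [-3, 3], [-0.9, 2.11], [0.09, 2.58], [-1.31, 4.45], [0.11, 2.69], [-2.54, 2.54]. Speed limits (rad/s): [2.39, 2.39, 3.01, 3.14, 3.14, 3.14].

### API

Orientations are given as a rotation vector (axis times angle).
In Python, from workcell import ctrl, eyes gives the robot as it stands.
- The arm moves only by the tool move_arm, never from a script. Its argument "deltas" is a list of rows, each a list of 6 numbers: the shift along the tool's x, y, z in mm, then the turn, a rotation vector about the tool's x, y, z in rad. A call has 1 to 5 rows; each row shifts and turns the pose as measured when the row begins, along the tool's axes as they then stand; what a row does not reach is not made up. A row lasts 1/12 s, in which the tool goes at most 41.7 mm and 7.16 degrees, less where a joint would pass 70% of its speed; a pose out of reach is approached as far as the arm can. A call is refused whole if a number of a shift passes 41.7 or a number of a turn 0.125, either way. A call with a gripper value outside its range is refused whole. "hand" is the closure, from -1 (fully open) to 1 (shut), set as the call begins (left out, the last holds). The fingers move at their own pace and stop on an object; the grip force is fixed at half the most. Time passes only in rows, so rows that do not move let the fingers close. It gives the time, the measured TCP pose, the force and the opening at its end, in the units of the state.
- ctrl.get_obs(): the state, without advancing time (a new reading comes with each control period).
- eyes.get_image(name): name is "scene" or "top" or "wrist"; returns a dict with "frame" (480x640x3 uint8, red, green, blue), "range_z" (480x640 float32, mm along the optical axis (not along the pixel's ray), 0 where there is no reading), "fx", "fy", "cx", "cy" (pixels), "cam_to_world" (4x4, takes a point from camera to world coordinates). Camera axes: x right, y down, z forward; pixel columns grow to the right and rows downward; lengths in mm; the calibration is good to about 2 mm. A picture is of the moment at which its call begins.
- ctrl.close_job(): hands the job in, once; it reports no verdict.
The state is a dict: "t": time; "qpos": joint angles; "qvel": joint speeds; "joint_torque": joint torques, N m; "ee_pos": TCP position; "orientation": TCP orientation; "ft_force": force on the tool from outside, world axes, zero at the start; "moment": the same for the moment, N m; "width": finger opening in mm.
Only numpy, scipy, OpenCV 4.12 (cv2) and the standard library are available. Lean on these libraries where they do the work, as an engineer would, in place of code of your own. Each camera call takes 0.05 s, during which the arm holds its last target.

## Working session

There is one attempt and no reset: what is moved stays moved. The work goes in short steps, Python scripts to look and compute and a tool call to move; the robot and the scene stay as the last step left them, time stands still between calls to the robot, and variables do not carry over. Pictures are saved under pics/ and viewed, and the job is handed in when it is done.

Besides the shell and the picture viewer there is one more tool, called as a command line: name --pt "numbers of a row" for each row, then --argument value for the rest. move_arm: Moves the arm, as the interface text tells. Its arguments: {"type":"object","properties":{"deltas":{"type":"array"},"hand":{"type":"number"}},"required":["deltas"]}

```bash
ls; mkdir -p pics; python3 - <<'E'
from workcell import ctrl, eyes
import cv2,numpy as np,pickle
print(ctrl.get_obs())
for n in ("scene","top"):
    d=eyes.get_image(n); pickle.dump(d,open(f"{n}.pkl","wb"))
    cv2.imwrite(f"pics/{n}1.png",d["frame"][...,::-1]); print(n,np.round(d["cam_to_world"],3).tolist(),d["fx"])
E
```

```text
pics
{'t': 0.0, 'qpos': array([-1.20899130e+00,  4.23839293e-01,  1.63067292e+00, -3.63137951e-05,
        1.08861773e+00, -1.90419484e-02]), 'qvel': array([-0.00011846, -0.00080917, -0.00110329,  0.00032976,  0.00040639,
        0.00023396]), 'joint_torque': array([-1.45229329e-03, -5.44637990e+01, -2.73668557e+01,  6.42918237e-02,
        2.27236538e-02, -1.15460157e-04]), 'ee_pos': array([ 232.11067158, -579.70372165,  221.90938337]), 'orientation': array([-3.08331870e+00, -5.94364476e-01,  4.61379669e-04]), 'ft_force': array([-0.10739077,  0.04799864, -0.58943458]), 'moment': array([ 0.02933442, -0.03820746,  0.03375288]), 'width': 88.00499894657499}
scene [[0.127, 0.779, -0.614, 1022.353], [0.992, -0.09, 0.091, -63.085], [0.016, -0.621, -0.784, 702.415], [0.0, 0.0, 0.0, 1.0]] 478.7314791583915
top [[0.009, -0.997, 0.073, 460.908], [-1.0, -0.009, 0.003, 1.68], [-0.002, -0.073, -0.997, 1367.901], [0.0, 0.0, 0.0, 1.0]] 620.2141415949864
```

View pics/scene1.png

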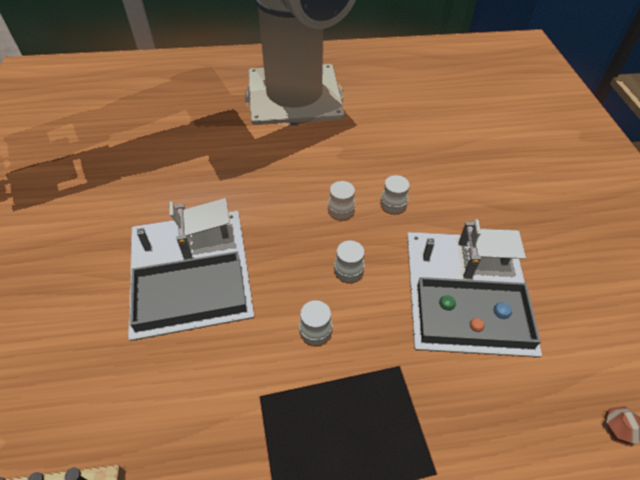

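View pics/top1.png

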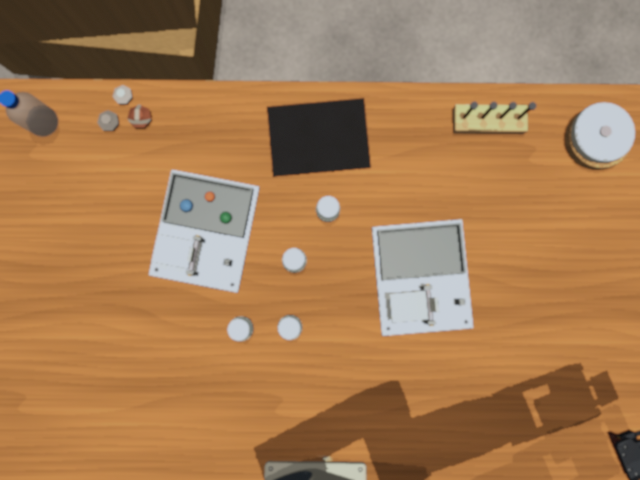

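The scene view shows stones only in the tray at scene (475,312), top (210,205), which is the robot's left. The tray at top (421,250), scene (190,290) is empty. The two flags that could be confused are top (180,252), next to the stones, and top (408,307), at the empty tray. I choose (180,252). There are four lookalike jars at top (328,208), (294,260), (289,328) and (239,329), and none may be touched. Next is a close crop and the measurements.

```bash
cat > h.py <<'E'
import pickle,numpy as np,cv2
def P(d,u,v,z=None):
    z=d["range_z"][int(round(v)),int(round(u))] if z is None else z
    c=np.array([(u-d["cx"])/d["fx"]*z,(v-d["cy"])/d["fy"]*z,z,1]); return (d["cam_to_world"]@c)[:3]
def onplane(d,u,v,h):
    a=P(d,u,v,1.);o=d["cam_to_world"][:3,3]; r=a-o; return o+r*(h-o[2])/r[2]
def proj(d,p):
    c=np.linalg.inv(d["cam_to_world"])@np.append(p,1); return c[0]/c[2]*d["fx"]+d["cx"],c[1]/c[2]*d["fy"]+d["cy"]
def cloud(d):
    v,u=np.mgrid[0:480,0:640]; z=d["range_z"]
    c=np.stack([(u-d["cx"])/d["fx"]*z,(v-d["cy"])/d["fy"]*z,z,np.ones_like(z)],-1); w=(c@d["cam_to_world"].T)[...,:3]; w[z==0]=np.nan; return w
E
python3 - <<'E'
from h import *
t=pickle.load(open("top.pkl","rb")); s=pickle.load(open("scene.pkl","rb"))
a=cv2.resize(t["frame"][160:300,140:270,::-1],None,fx=4,fy=4,interpolation=cv2.INTER_CUBIC)
cv2.imwrite("pics/c1.png",a)
b=cv2.resize(s["frame"][210:360,400:550,::-1],None,fx=4,fy=4,interpolation=cv2.INTER_CUBIC)
cv2.imwrite("pics/c2.png",b)
w=cloud(t)
for u,v in [(175,250),(180,240),(180,255),(180,265),(165,250),(190,250),(194,260),(215,230),(228,270)]: print((u,v),np.round(w[v,u],1))
E
```

```text
(175, 250) [558.3 301.2  63.2]
(180, 240) [580.2 292.6  56.8]
(180, 255) [547.7 289.8  65.8]
(180, 265) [526.7 289.8  63.5]
(165, 250) [558.2 322.5  62.4]
(190, 250) [556.  262.4  98.2]
(194, 260) [537.3 259.7  67.5]
(215, 230) [604.2 221.8  38.1]
(228, 270) [519.5 196.7   6.1]
```

View pics/c1.png

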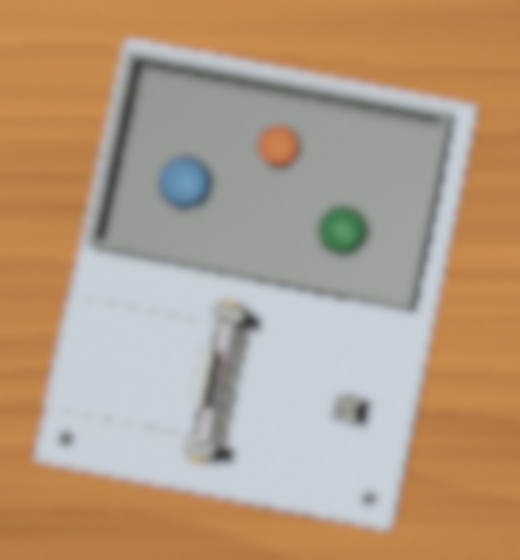

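View pics/c2.png

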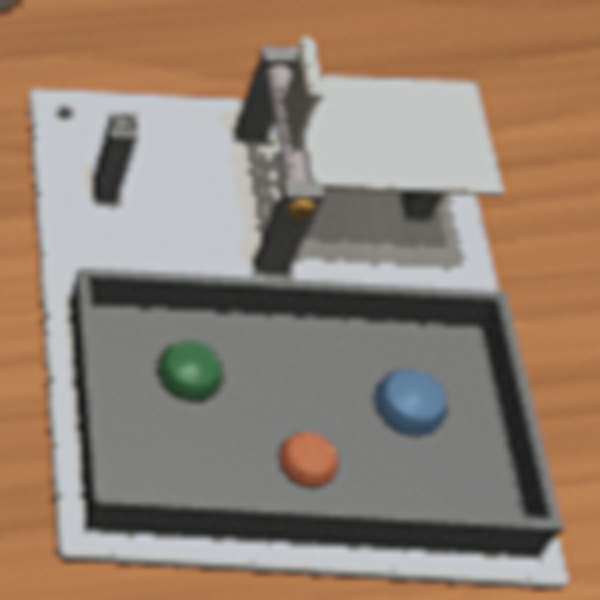

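The crops show three stones (green, orange and blue) in this tray. The flag lies about flat towards +y with its tab up. The hinge posts are at crop (230,308) and (198,450). Now I fit the station pose.

```bash
cat >> h.py <<'E'
def station():
    t=pickle.load(open("top.pkl","rb"))
    cr=np.array([(125,38),(477,104),(390,530),(35,462)],float)
    c=np.array([onplane(t,140+u/4,160+v/4,8)[:2] for u,v in cr])
    m=np.array([(120,100),(120,-100),(-120,-100),(-120,100)],float)
    a=m;b=c-c.mean(0); yaw=np.arctan2((a[:,0]*b[:,1]-a[:,1]*b[:,0]).sum(),(a*b).sum())
    R=np.array([[np.cos(yaw),-np.sin(yaw)],[np.sin(yaw),np.cos(yaw)]])
    return c.mean(0),yaw,R,c-(m@R.T+c.mean(0))
E
python3 - <<'E'
from h import *
o,yaw,R,res=station(); print(o,yaw); print(res.round(1))
h=o+R@[-60,0]; print("hinge",h)
for n in("top","scene"):
    d=pickle.load(open(n+".pkl","rb")); w=cloud(d)
    l=(w[...,:2]-h)@R; z=w[...,2]
    if n=="top":
        t=d
    m=(abs(l[...,0])<28)&(l[...,1]>15)&(l[...,1]<100)&(z>45)
    A=np.c_[l[m][:,1],np.ones(m.sum())]; print(n,m.sum(),np.linalg.lstsq(A,z[m],rcond=None)[0],l[m].min(0),l[m].max(0))
    m=(abs(l[...,0])<45)&(abs(l[...,1])<25)&(z>72); print("tab",m.sum(),l[m].min(0).round(1),l[m].max(0).round(1),l[m].mean(0).round(1),z[m].max())
    m=(abs(l[...,0])<45)&(abs(l[...,1])<10)&(z>62)&(abs(l[...,0])>31); print("posts",l[m&(l[...,0]>0)].mean(0),l[m&(l[...,0]<0)].mean(0))
E
```

```text
[606.05024118 250.56102413] -0.18116810730106686
[[-0.4 -0.5]
 [ 0.3  0.1]
 [ 0.4  0.8]
 [-0.2 -0.5]]
hinge [547.03220743 261.37174529]
top 888 [1.23166042e-02 6.17746420e+01] [-27.99378837  15.01653475] [27.97475357 87.11345996]
tab 72 [-13.3  -3.7] [15.7  2.8] [ 1.3 -0.8] 108.17807736204873
posts [38.11519747  0.16650594] [-36.33690598   0.81397779]
scene 1041 [1.91578741e-02 6.14776167e+01] [-27.92781921  15.00243177] [27.94122181 84.97997745]
tab 147 [-16.9  -4.2] [16.8  2.1] [ 2.6 -1.9] 104.0369547382802
posts [38.33570303 -0.98830638] [-35.87664166  -1.26661415]
```

```bash
python3 - <<'E'
from workcell import ctrl
from h import *
o=ctrl.get_obs();from scipy.spatial.transform import Rotation as Ro
print(Ro.from_rotvec(o["orientation"]).as_matrix().round(3), o["ee_pos"])
for n in("top","scene"):
    d=pickle.load(open(n+".pkl","rb")); w=cloud(d)
    m=(w[...,2]>50)&(w[...,2]<80)&(w[...,0]>300)&(w[...,0]<800)&(abs(w[...,1])<400)
    k,lab,st,ce=cv2.connectedComponentsWithStats(m.astype('uint8'))
    for i in range(1,k):
        if st[i,4]>40: print(n,ce[i].round(),np.nanmean(w[lab==i],0).round(),st[i,4])
E
```

```text
[[ 0.928  0.372 -0.   ]
 [ 0.372 -0.928  0.001]
 [ 0.    -0.001 -1.   ]] [ 232.12048515 -579.743982    221.9546274 ]
top [328. 206.] [655. -22.  59.] 373
top [176. 251.] [556. 299.  63.] 1242
top [294. 258.] [543.  50.  59.] 372
top [413. 306.] [ 446. -199.   69.] 1275
top [462. 301.] [ 456. -305.   57.] 43
top [289. 327.] [398.  58.  59.] 381
top [239. 329.] [394. 164.  59.] 385
scene [397. 185.] [396. 162.  59.] 405
scene [342. 191.] [400.  57.  59.] 425
scene [201. 219.] [ 448. -201.   69.] 1487
scene [494. 244.] [557. 296.  63.] 1577
scene [141. 232.] [ 457. -306.   57.] 70
scene [430. 242.] [535. 191.  56.] 65
scene [350. 253.] [545.  49.  59.] 546
scene [315. 315.] [657. -23.  59.] 705
```

move_arm --pt "0 0 0 0 0 0.112" --pt "0 0 0 0 0 0.112" --pt "0 0 0 0 0 0.112" --pt "0 0 0 0 0 0.112" --pt "0 0 0 0 0 0.112" --hand 1

```text
t: 0.52
ee_pos: [231.5, -578.2, 219.6]
orientation: [-3.12, 0.314, 0.004]
ft_force: [-1.0, -0.5, -0.6]
width: 58.0
```

```bash
cat >> h.py <<'E'
def st(tgt=None):
    from workcell import ctrl
    from scipy.spatial.transform import Rotation as Ro
    b=ctrl.get_obs(); T=Ro.from_rotvec(b["orientation"]).as_matrix(); o,yaw,R,_=station(); h=np.append(o+R@[-60,0],60)
    R3=np.eye(3);R3[:2,:2]=R
    print("t%.2f"%b["t"],"hingeframe",((b["ee_pos"]-h)@R3).round(1),"F",(b["ft_force"]@R3).round(1),"w%.0f"%b["width"])
    Tg=R3@np.diag([1,-1,-1.]); print("roterr",Ro.from_matrix(T.T@Tg).as_rotvec().round(3))
    if tgt is not None: print("tool delta",(T.T@(h+R3@np.array(tgt)-b["ee_pos"])).round(1))
E
python3 -c "
from h import *
st([0,30,150])"
```

```text
t0.52 hingeframe [-159.1 -882.7  159.6] F [-0.9 -0.7 -0.6] w58
roterr [-0.005  0.003 -0.02 ]
tool delta [ 141.2 -915.5   13.8]
```

move_arm --pt "6 -38 0 0 0 0" --pt "6 -38 0 0 0 0" --pt "6 -38 0 0 0 0" --pt "6 -38 0 0 0 0" --pt "6 -38 0 0 0 0"

```text
t: 0.93
ee_pos: [299.0, -398.0, 217.6]
orientation: [-3.119, 0.34, 0.006]
ft_force: [1.3, -0.7, -1.2]
width: 24.8
```

move_arm --pt "6 -38 0 0 0 0" --pt "6 -38 0 0 0 0" --pt "6 -38 0 0 0 0" --pt "6 -38 0 0 0 0" --pt "6 -38 0 0 0 0"

```text
t: 1.35
ee_pos: [369.5, -209.5, 217.4]
orientation: [-3.117, 0.345, 0.008]
ft_force: [1.9, -1.1, 0.2]
width: 0.2
```

move_arm --pt "6 -38 0 0 0 0" --pt "6 -38 0 0 0 0" --pt "6 -38 0 0 0 0" --pt "6 -38 0 0 0 0" --pt "6 -38 0 0 0 0"

```text
t: 1.77
ee_pos: [440.6, -20.9, 218.3]
orientation: [-3.117, 0.346, 0.008]
ft_force: [0.6, -1.9, 0.5]
width: 0.5
```

```bash
python3 -c "
from h import *
st([0,30,120])"
```

```text
t1.77 hingeframe [ -53.8 -296.8  158.3] F [ 0.9 -1.8  0.5] w1
roterr [-0.005  0.005 -0.04 ]
tool delta [  40.8 -328.5   39.8]
```

move_arm --pt "5 -38 2 0 0 0" --pt "5 -38 2 0 0 0" --pt "5 -38 2 0 0 -0.01" --pt "5 -38 2 0 0 -0.01" --pt "5 -38 2 0 0 -0.01"

```text
t: 2.18
ee_pos: [506.3, 170.0, 208.8]
orientation: [-3.122, 0.296, 0.007]
ft_force: [0.7, -0.6, 0.5]
width: 0.6
```

move_arm --pt "5 -38 5 0 0 -0.01" --pt "5 -36 5 0 0 0" --pt "4 -30 5 0 0 0" --pt "2 -20 3 0 0 0" --pt "0 0 0 0 0 0"

```text
t: 2.6
ee_pos: [545.7, 302.9, 188.5]
orientation: [-3.124, 0.269, 0.007]
ft_force: [-0.1, -0.0, -0.2]
width: 0.1
```

```bash
python3 -c "
from h import *
st([0,32,32])"
```

```text
t2.60 hingeframe [ -8.7  40.6 128.5] F [-0.1 -0.1 -0.2] w0
roterr [-0.006  0.005  0.01 ]
tool delta [ 9.1  9.3 96.4]
```

move_arm --pt "4 3 20 0 0 0" --pt "4 2 20 0 0 0" --pt "1 2 20 0 0 0" --pt "0 0 14 0 0 0" --pt "0 0 8 0 0 0"

```text
t: 3.02
ee_pos: [553.2, 294.8, 104.4]
orientation: [-3.124, 0.263, 0.004]
ft_force: [-0.5, -0.5, 0.2]
width: 0.3
```

```bash
python3 -c "
from h import *
st([0,32,30])
from workcell import eyes
for n in ['scene','wrist']:
  d=eyes.get_image(n); f=d['frame'][...,::-1]
  cv2.imwrite('pics/%s2.png'%n, cv2.resize(f[160:360,380:600],None,fx=3,fy=3) if n=='scene' else f)
"
```

```text
t3.02 hingeframe [ 0.1 34.  44.4] F [-0.4 -0.6  0.2] w0
roterr [-0.006  0.003  0.013]
tool delta [-0.1  2.1 14.4]
```

View pics/scene2.png

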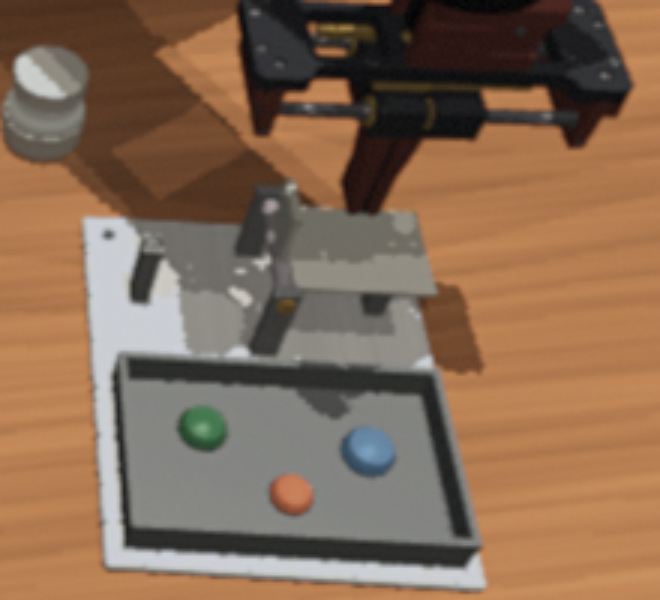

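The fingertips (crop (365,210)) hang over the plate on the +y side of the tab, and nothing has moved. I lower a bit and start pushing.

move_arm --pt "0 0 8 0 0 0" --pt "0 0 8 0 0 0" --pt "0 6 0 0 0 0" --pt "0 8 0 0 0 0" --pt "0 8 0 0 0 0"

```text
t: 3.53
ee_pos: [550.6, 272.8, 89.9]
orientation: [-3.122, 0.261, -0.0]
ft_force: [0.1, 0.4, -0.3]
width: 0.6
```

```bash
python3 -c "
from h import *
st()"
```

```text
t3.53 hingeframe [ 1.5 11.9 29.9] F [-0.   0.4 -0.3] w1
roterr [-0.009  0.001  0.014]
```

move_arm --pt "0 8 0 0 0 0" --pt "0 8 0 0 0 0" --pt "0 8 0 0 0 0"

```text
t: 3.78
ee_pos: [547.4, 247.9, 91.2]
orientation: [-3.118, 0.262, -0.006]
ft_force: [0.0, 3.2, -0.9]
width: 0.4
```

```bash
python3 -c "
from h import *
st()"
```

```text
t3.78 hingeframe [  2.7 -13.2  31.2] F [-0.5  3.2 -0.9] w0
roterr [-0.012 -0.002  0.013]
```

move_arm --pt "-1 4 6 0 0 0" --pt "0 2 6 0 0 0" --pt "0 2 6 0 0 0" --pt "0 1 4 0 0 0"

```text
t: 4.12
ee_pos: [545.9, 236.1, 69.9]
orientation: [-3.118, 0.265, -0.011]
ft_force: [-0.7, -0.3, 2.9]
width: 0.5
```

```bash
python3 -c "
from h import *
st()
from workcell import eyes
for n in ['scene','top']:
  d=eyes.get_image(n); f=d['frame'][...,::-1]
  cv2.imwrite('pics/%s3.png'%n, cv2.resize(f[160:360,380:600],None,fx=3,fy=3) if n=='scene' else f)
"
```

```text
t4.12 hingeframe [  3.4 -25.1   9.9] F [-0.6 -0.4  2.9] w1
roterr [-0.013 -0.006  0.012]
```

View pics/scene3.png

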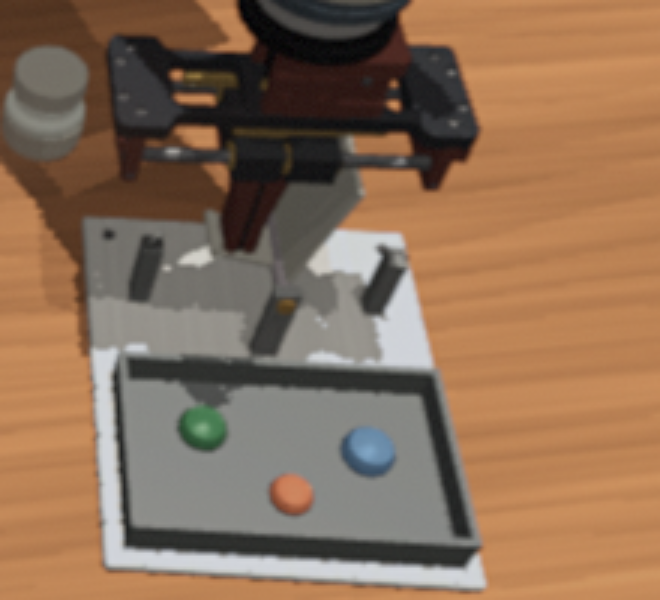

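The plate now stands steep (crop (320,200)) and the fingers press on the tab at crop (240,235). I lift out straight up, then cross over to the +y side.

move_arm --pt "0 0 -20 0 0 0" --pt "0 0 -30 0 0 0" --pt "0 0 -30 0 0 0" --pt "0 0 -25 0 0 0" --pt "0 0 0 0 0 0"

```text
t: 4.63
ee_pos: [541.6, 234.4, 172.9]
orientation: [-3.124, 0.263, 0.009]
ft_force: [0.9, 0.9, 0.3]
width: 0.7
```

```bash
python3 -c "
from h import *
st([0,75,110])"
```

```text
t4.63 hingeframe [ -0.5 -27.5 112.9] F [0.7 1.1 0.3] w1
roterr [-0.006  0.006  0.013]
tool delta [   1.8 -102.4    3.4]
```

move_arm --pt "0 -25 0 0 0 0" --pt "0 -30 0 0 0 0" --pt "0 -30 0 0 0 0" --pt "0 -15 0 0 0 0" --pt "0 0 0 0 0 0"

```text
t: 5.05
ee_pos: [558.0, 335.7, 171.6]
orientation: [-3.126, 0.266, 0.011]
ft_force: [-0.5, -0.9, -0.1]
width: 0.5
```

```bash
python3 -c "
from h import *
st([0,75,45])
o,yaw,R,_=station();hh=o+R@[-60,0]
from workcell import eyes
d=eyes.get_image('scene'); f=d['frame'][...,::-1]
cv2.imwrite('pics/scene4.png', cv2.resize(f[160:360,380:600],None,fx=3,fy=3))
for n in ['scene','top']:
  d=eyes.get_image(n);w=cloud(d);l=(w[...,:2]-hh)@R;z=w[...,2]-60
  m=(abs(l[...,0])<29)&(l[...,1]>-5)&(l[...,1]<45)&(z>12)&(z<95)
  if m.sum()>20: print(n,m.sum(),np.polyfit(z[m],l[m][:,1],1),z[m].max())
"
```

```text
t5.05 hingeframe [ -2.6  75.1 111.6] F [-0.4 -1.  -0.1] w1
roterr [-0.004  0.007  0.011]
tool delta [ 3.1  0.4 66.6]
scene 777 [ 0.21767265 -2.28657042] 85.93740395493046
top 429 [ 0.20995875 -1.01189142] 88.49448003158614
```

View pics/scene4.png

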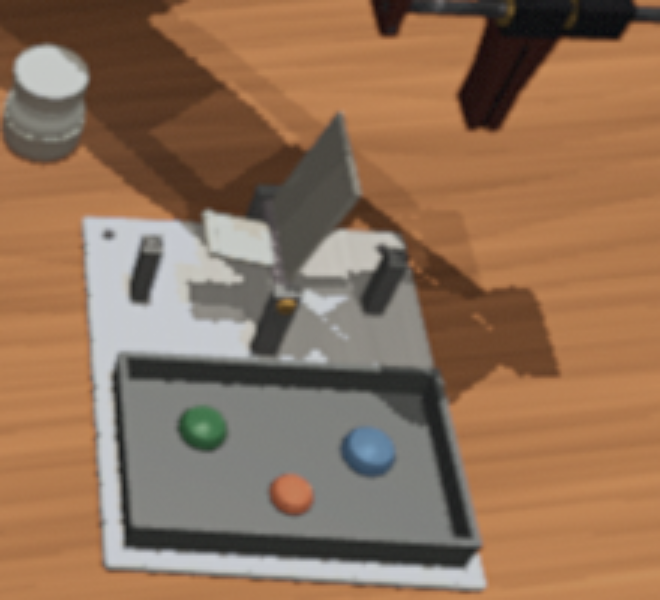

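The flag stands at about 78° (crop (315,190)) and the fingers are on its +y side. I descend, then push the plate over.

move_arm --pt "1 0 18 0 0 0" --pt "1 5 18 0 0 0" --pt "1 5 15 0 0 0" --pt "0 10 10 0 0 0" --pt "0 10 0 0 0 0"

```text
t: 5.62
ee_pos: [553.7, 295.6, 108.3]
orientation: [-3.128, 0.273, 0.014]
ft_force: [-1.2, 0.9, -0.6]
width: 0.4
```

```bash
python3 -c "
from h import *
st([0,20,52])"
```

```text
t5.62 hingeframe [ 0.4 34.9 48.3] F [-1.4  0.7 -0.6] w0
roterr [-0.001  0.009  0.007]
tool delta [-0.5 14.9 -3.7]
```

move_arm --pt "0 9 -1 0 0 0" --pt "0 10 -1 0 0 0" --pt "0 10 -1 0 0 0" --pt "0 10 0 0 0 0" --pt "0 8 0 0 0 0"

```text
t: 6.03
ee_pos: [545.1, 242.2, 113.7]
orientation: [-3.126, 0.279, 0.012]
ft_force: [-0.8, 1.3, -0.4]
width: 0.5
```

```bash
python3 -c "
from h import *
st([0,-32,43])"
```

```text
t6.03 hingeframe [  1.5 -19.2  53.7] F [-1.1  1.1 -0.4] w0
roterr [-0.002  0.008  0.003]
tool delta [-1.5 12.8 10.6]
```

move_arm --pt "0 8 5 0 0 0" --pt "0 7 7 0 0 0" --pt "0 5 8 0 0 0" --pt "0 4 9 0 0 0" --pt "0 2 8 0 0 0"

```text
t: 6.45
ee_pos: [541.4, 212.8, 77.0]
orientation: [-3.124, 0.281, 0.003]
ft_force: [0.1, -0.3, 1.5]
width: 0.6
```

```bash
python3 -c "
from h import *
st([0,-52,3])"
```

```text
t6.45 hingeframe [  3.2 -48.8  17. ] F [ 0.1 -0.3  1.5] w1
roterr [-0.004  0.003  0.002]
tool delta [-3.2  3.3 14. ]
```

move_arm --pt "-1 2 5 0 0 0" --pt "0 2 4 0 0 0" --pt "0 0 3 0 0 0"

```text
t: 6.7
ee_pos: [538.8, 208.2, 61.4]
orientation: [-3.126, 0.28, 0.007]
ft_force: [-2.5, -5.1, 28.5]
width: 0.0
```

```bash
python3 -c "
from h import *
st([0,-52,3])"
```

```text
t6.70 hingeframe [  1.4 -53.8   1.4] F [-1.5 -5.5 28.5] w0
roterr [-0.003  0.005  0.002]
tool delta [-1.4 -1.8 -1.6]
```

It reached the end stop, with 28 N on the fingertips. I retreat upward and look.

move_arm --pt "0 0 -10 0 0 0" --pt "0 0 -30 0 0 0" --pt "0 0 -35 0 0 0" --pt "-30 0 -35 0 0 0" --pt "-35 0 -35 0 0 0"

```text
t: 7.12
ee_pos: [481.8, 216.9, 195.1]
orientation: [3.126, -0.283, -0.026]
ft_force: [-0.0, 0.5, 0.0]
width: 0.7
```

move_arm --pt "-35 0 -15 0 0 0" --pt "-35 0 0 0 0 0" --pt "-35 0 0 0 0 0" --pt "0 0 0 0 0 0" --pt "0 0 0 0 0 0"

```text
t: 7.53
ee_pos: [373.9, 238.7, 220.1]
orientation: [-3.125, 0.279, 0.01]
ft_force: [1.4, 0.0, -0.5]
width: 0.6
```

```bash
python3 -c "
from h import *
st()
o,yaw,R,_=station();hh=o+R@[-60,0]
from workcell import eyes
for n in ['scene','top']:
  d=eyes.get_image(n);f=d['frame'][...,::-1];w=cloud(d);l=(w[...,:2]-hh)@R;z=w[...,2]-60
  cv2.imwrite('pics/%s5.png'%n,f if n=='top' else cv2.resize(f[160:360,380:600],None,fx=3,fy=3))
  m=(abs(l[...,0])<28)&(l[...,1]<-12)&(l[...,1]>-84)&(z>-30)&(z<40)
  if m.sum()>20: print(n,m.sum(),np.polyfit(l[m][:,1],z[m],1))
  # others: compare depth with start
  if n!='top':cv2.imwrite('pics/scenefull5.png',f)
  else:
    d0=pickle.load(open('top.pkl','rb'));w0=cloud(d0)
    for q in (w0,w):
      e=q[290:325,390:420]; k=e[...,2]>50; print('empty flag',k.sum(),np.nanmean(e[k],0).round(1))
      m=(q[...,2]>50)&(q[...,2]<66)&(q[...,0]>300)&(q[...,0]<800)&(q[...,1]<180)&(q[...,1]>-60)
      c,lab,s,ce=cv2.connectedComponentsWithStats(m.astype('uint8'))
      print([np.nanmean(q[lab==i],0).round(1)[:2].tolist() for i in range(1,c) if s[i,4]>150])
"
```

```text
t7.53 hingeframe [-166.2  -53.5  160.1] F [ 1.4  0.3 -0.5] w1
roterr [-0.004  0.007  0.003]
scene 1043 [4.85585095e-04 1.97586921e+00]
top 904 [0.00407023 1.94725943]
empty flag 834 [ 445.  -182.8   71. ]
[[654.7, -21.7], [543.1, 50.4], [397.8, 58.0], [394.1, 161.8]]
empty flag 836 [ 444.9 -182.9   71.1]
[[655.0, -21.8], [543.1, 50.5], [397.8, 58.1], [394.3, 161.5]]
```

View pics/scene5.png

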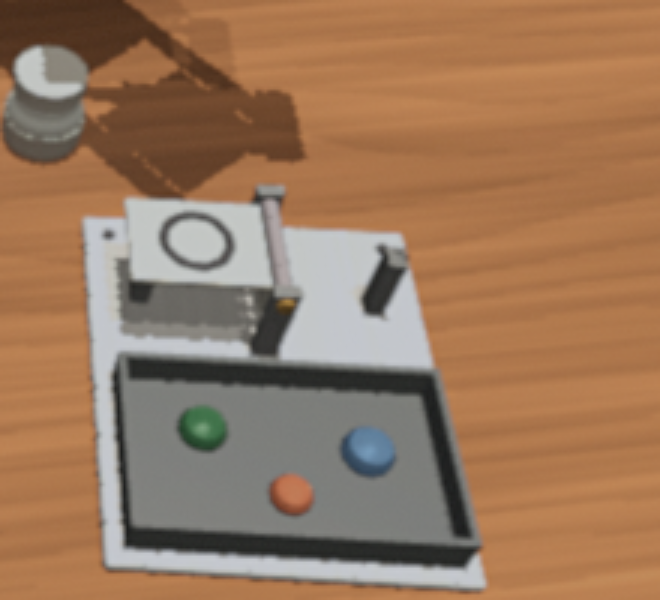

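View pics/top5.png

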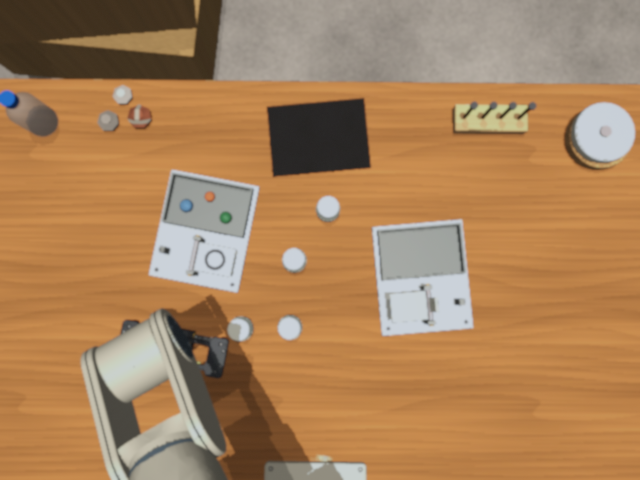

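The flag lies flat with its ring up (crop (197,240)). The stones, jars and the other flag (top (408,307)) are unmoved, and the arm is clear. I hand in.

```bash
python3 -c "
from workcell import ctrl
print(ctrl.close_job())"
```

```text
the job is handed in; nothing more can be done
None
```

I turned over the flag of the left tray, the one holding the stones, and handed the job in at about 7.7 s on the robot's clock. I pushed its tab with the shut fingertips, crossed to the other side, pushed the plate over to the end stop and withdrew.

**Flag turned:** the ringed face is up in the pictures. The plate is within 0.005 rad of level, with its top about 2 mm above the hinge axis, as a 4 mm plate lying flat should be.

**Things to leave:** the empty tray's flag and the four jars measured within 0.3 mm of where they started. I checked the stones by eye only, and they look unmoved.

**Force:** pressing onto the end stop, the wrist reading reached about 28 N. That is well under the wrist limit, but harder than the few newtons the push needed. It fell to about zero once I withdrew. No check failed or disagreed.

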